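# Match a gate hinge's strap leaf to its jamb leaf and hold it for the pin

## Robot

A 6-joint arm with a two-finger parallel gripper is mounted at the origin on the work surface. World frame = base frame: x ahead of the robot, y to its left, z up, the work surface at z = 0. Lengths are in mm, angles in rad, forces in N, time in s.
With the tool pointing down it reaches from about 350 to 775 mm from the base axis. Payload 5.5 kg.
Tool frame: the origin (TCP) lies at the very end of the fingers, on their centre line; the grasp point (between the pads) lies 19 mm behind it; z points along the fingers, y is the line along which they close (so a half turn about z gives the same grasp; the last joint's range is limited). The gripper opens to 85 mm and grips with 20 to 120 N. Pads are 22 mm wide; open, the fingers measure 114 mm over their backs; the gripper's body (76 mm by 85 mm) begins 54 mm behind the grasp point. The pads swing forward as they close: fully open they stand 13 mm farther back than shut.
Start: joints at [0.964, 0.313, 0.046, 1.304, 0, 1.431], TCP at [258.798, 513.513, 231.323] pointing down, gripper open.
Joint ranges: [-2.76, 2.76], [-0.86, 1.69], [-1.03, 1.26], [-2.2, 2.34], [-1.47, 1.5], [-3.14, 3.14]. Speed limits (rad/s): [2.57, 2.57, 3.14, 3.14, 3.14, 3.14].

## Interface

Orientations are given as a unit quaternion [w, x, y, z].
In Python, from station import manip gives the robot as it stands. The module is installed in compiled form; this text tells all that it offers.
- The arm moves only by the tool jog_arm, never from a script. Its argument "increments" is a list of rows, each an object with "linear": the shift along the world's x, y, z in m, a list of three; "angular": the turn, a rotation vector about the world's x, y, z in degrees, a list of three. A call has 1 to 10 rows; each row shifts and turns the commanded pose from where the row before left it; what a row does not reach is not made up. A row lasts 1/12 s, in which the tool goes at most 41.7 mm and 7.16 degrees, less where a joint would pass 70% of its speed; a pose out of reach is approached as far as the arm can. A call with a gripper value outside its range is refused whole. "grip" is the closure, from 0 (fully open) to 1 (shut), set as the call begins (left out, the last holds). The fingers move at their own pace and stop on an object; the grip force is fixed at half the most. Time passes only in rows, so rows that do not move let the fingers close. It gives the time, the measured TCP pose, the force, the opening and the grip force at its end, in the units of the state.
- manip.observe(): the state, without advancing time (a new reading comes with each control period).
- manip.grab_frame(name): name is "scene" or "top" or "wrist"; returns (picture, depth): 420x560x3 uint8, red, green, blue; 420x560 float32, mm along the optical axis (not along the pixel's ray), 0 where there is no reading.
- manip.get_calibration(name): a dict with "mtx" (3x3 intrinsics, pixels), "extrinsics" (4x4, takes a point from camera to world coordinates). Camera axes: x right, y down, z forward; pixel columns grow to the right and rows downward; lengths in mm; the calibration is good to about 2 mm. A picture is of the moment at which its call begins: read the wrist's pose just before it. get_calibration takes no time and is no camera call; for the wrist camera it gives the pose at the moment of the call.
- manip.hand_in(): hands the job in; it is judged then, once.
The state is a dict: "time": time; "joints": joint angles; "qvel": joint speeds; "joint_efforts": joint torques, N m; "tcp_pos": TCP position; "tcp_rot": TCP orientation; "ft_force": force on the tool from outside, world axes, zero at the start; "wrist_torque": the same for the moment, N m; "opening": opening from 0.0 (shut) to 1.0 (fully open); "finger_force": force on a finger pad.
Only numpy, scipy, OpenCV 4.12 (cv2) and the standard library are available. Lean on these libraries where they do the work, as an engineer would, in place of code of your own. Each camera call takes 0.05 s, during which the arm holds its last target. There are 200 camera calls.

## Task

Pick up the loose strap leaf that has one single wide knuckle, bring its knuckle down into the gap between the two knuckles of the hinge leaf bolted to the jamb block until it sits in the V rest, so that all three holes line up for the pin. Keep the strap level, and finish while still gripping it there in line: do not let go. Leave the spare leaf, the loose pin and the hammer where they are.

Things in the scene. Friction and masses are not known exactly. Their poses are not given: they have to be found in the camera images.
- leaf: loose strap leaf, dark steel, about 0.35 kg: flat plate 34 mm wide (y), 10 mm thick, running from x = -79 mm (round tail) to ONE knuckle at +46 mm: barrel 24 mm diameter, 36 mm long, hole 12 mm along y, its top flush with the plate's. Origin: plate's underside, near the centre of mass; x from tail to knuckle, z up. Lies level, knuckle overhanging, on a batten left or right of the jamb block
- leaf_eye (a point): centre of the hole in the leaf's knuckle: 46 mm ahead (+x) of the leaf's origin and 2 mm below the plate's underside; axes as the leaf's, hole along y
- batten_a: fixed wooden batten on edge that carries the leaf (the spare lies on another like it): 85 mm long (x), 22 mm wide (y), narrower than the plate, 45 mm high. The leaf's origin lies over it, 14 to 24 mm ahead of its middle, so the plate's long edges can be gripped there from above with fingertips reaching below the plate. Origin: centre of underside, on the bench
- jamb: fixed jamb block: brown timber 120 (x) by 150 (y) by 77 mm high, dark steel leaf bolted on top (top 87 mm, bolt heads 92 mm). Its two knuckles (24 mm diameter, 30 mm long, 12 mm holes along y) stand out on its -x side, facing the robot, tops at 87 mm; the 40 mm gap between them takes the leaf's 36 mm knuckle. Origin: on the bench, 10 mm to the knuckles' side (-x) of the timber's centre
- jamb_eye (a point): point on the line of the jamb knuckles' holes, midway between them: 70 mm to -x of the jamb's origin, 75 mm above the bench; axes as the jamb's, holes along y. The leaf's hole centre belongs here, leaf's x along the jamb's x, so that the strap juts out level towards the robot (let go, it would tip down)
- v_rest (a point): bottom of the rigid steel V rest that stands in the gap under the line of holes: 24 mm below point jamb_eye, 30 mm wide (y), flanks 60 degrees from level and about 22 mm high. A 24 mm barrel lowered into it stops within 0.5 mm of the line of the holes. Nothing stands on the robot's side of it above 8 mm
- spare_leaf: bystander: a similar strap leaf with TWO narrow knuckles (9 mm each, 16 mm gap), on the other batten. Origin and axes as the leaf's
- pin: bystander: loose hinge pin, 9 mm diameter, 122 mm long with a small square head, lying on the bench along its x; origin under its shank at mid-length
- hammer: bystander: hammer lying on the bench along its x, handle to -x, 260 mm long; origin on the underside at mid-length

How it is judged:
By the outcome, as a careful person would: the job done as asked, in the order asked, and still so for the second after the job is handed in, while the arm keeps its last pose, push and grip.
It also fails if it takes over 38 s, if anything falls off the work surface, if the arm or the gripper's body presses on something with over 40 N, if the wrist force passes 120 N, or if a joint passes its speed limit or range.

## Working session

There is one attempt and no reset: what is moved stays moved. The work goes in short steps, Python scripts to look and compute and a tool call to move; the robot and the scene stay as the last step left them, time stands still between calls to the robot, and variables do not carry over. Pictures are saved under pics/ and viewed, at most 10 in all, crops included, and the job is handed in when it is done.

Besides the shell and the picture viewer there is one more tool, called after "Emit:" as name([rows], argument=value, ...), one row to a line, values as JSON. jog_arm: Moves the arm, as the interface text tells. Its arguments: {"type":"object","properties":{"increments":{"type":"array"},"grip":{"type":"number"}},"required":["increments"]}

```bash
mkdir -p pics
cat > h.py <<'E'
import numpy as np, cv2
from station import manip
def grab(n,tag):
    s=manip.observe(); c=manip.get_calibration(n); p,d=manip.grab_frame(n)
    np.savez(f'{tag}.npz',p=p,d=d,K=c['mtx'],T=c['extrinsics']); cv2.imwrite(f'pics/{tag}.png',cv2.cvtColor(p,cv2.COLOR_RGB2BGR)); return s
def cloud(tag):
    f=np.load(f'{tag}.npz'); d=f['d']; v,u=np.mgrid[:d.shape[0],:d.shape[1]]
    K=np.array(f['K']);T=np.array(f['T'])
    P=np.stack([(u-K[0,2])/K[0,0]*d,(v-K[1,2])/K[1,1]*d,d],-1)@T[:3,:3].T+T[:3,3]
    P[d<=0]=np.nan
    return P,f['p']
E
python3 - <<'E'
from h import *
s=grab('top','top1'); grab('scene','sc1'); print(s)
P,_=cloud('top1'); print(np.load('top1.npz')['T'],np.load('top1.npz')['K'])
E
```

```text
{'time': 0.0, 'joints': array([ 9.64385487e-01,  3.14024277e-01,  4.49662831e-02,  1.30361181e+00,
       -4.99518558e-06,  1.43116171e+00]), 'qvel': array([-0.00011663, -0.00030823,  0.00126176, -0.00029909,  0.00043347,
        0.0002085 ]), 'joint_efforts': array([-1.01172693e-03, -4.80628252e+01,  2.98533618e+01,  1.93017366e-02,
       -2.93199846e-04, -9.49355922e-06]), 'tcp_pos': array([258.48249465, 513.0409161 , 230.39011054]), 'tcp_rot': array([-3.39052321e-04,  2.31274996e-01,  9.72887968e-01, -8.73231051e-04]), 'ft_force': array([-0.37127015, -0.51869823,  0.05837643]), 'wrist_torque': array([0.03038053, 0.00395684, 0.01913389]), 'finger_force': 0.0, 'opening': 0.9989429363408305}
[[ 2.96316890e-02 -9.95455526e-01  9.05000522e-02  4.65652096e+02]
 [-9.99560831e-01 -2.95398254e-02  2.35462021e-03  4.65105050e+01]
 [ 3.29436043e-04 -9.05300787e-02 -9.95893667e-01  1.26726288e+03]
 [ 0.00000000e+00  0.00000000e+00  0.00000000e+00  1.00000000e+00]] [[506.33638939   0.         281.76983576]
 [  0.         506.33638939 216.93850922]
 [  0.           0.           1.        ]]
```

View pics/top1.png

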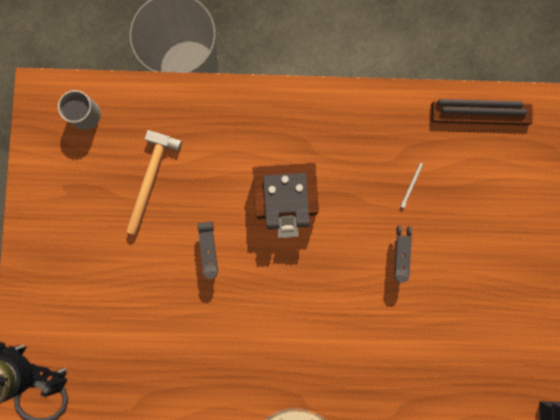

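View pics/sc1.png

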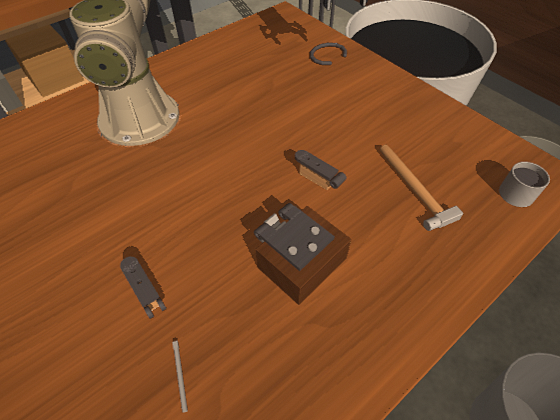

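The top view shows the leaf at (207,250) with its single wide knuckle at (205,228). The spare is at (402,255), the jamb at (287,200) and the V rest at (288,228). The scene view agrees.

Run:
```python
from h import *
P,_=cloud('top1')
def box(m):
    pts=P[m]; xy=pts[:,:2].astype(np.float32); r=cv2.minAreaRect(xy)
    print(len(pts),'z',np.percentile(pts[:,2],[10,50,90]).round(1),'rect',np.round(r[0],1),np.round(r[1],1),round(r[2],1)); print(cv2.boxPoints(r).round(1).tolist())
v,u=np.mgrid[:420,:560]
z=P[...,2]
box((u>190)&(u<225)&(v>212)&(v<290)&(z>40))
box((u>245)&(u<330)&(v>150)&(v<245)&(z>65))
box((u>245)&(u<330)&(v>150)&(v<245)&(z>82))
for uv in [(205,228),(208,260),(280,210),(288,225),(283,180)]: print(uv,P[uv[1],uv[0]].round(1))
print(np.nanmedian(z[300:380,150:400]))
```

```text
813 z [50.7 54.6 57.7] rect [493.5 225.6] [135.7  35.6] 9.9
[[423.6000061035156, 231.39999389648438], [429.70001220703125, 196.39999389648438], [563.4000244140625, 219.6999969482422], [557.2000122070312, 254.8000030517578]]
3613 z [74.5 83.7 89.1] rect [623.3  41.8] [158.8 150.4] 5.4
[[537.0999755859375, 109.0999984741211], [551.4000244140625, -40.5], [709.5, -25.5], [695.2000122070312, 124.19999694824219]]
1977 z [84.  86.8 90.2] rect [621.2  40.9] [140.8 133.3] 4.1
[[546.2999877929688, 102.30000305175781], [555.7999877929688, -30.600000381469727], [696.2000122070312, -20.600000381469727], [686.7000122070312, 112.4000015258789]]
(205, 228) [543.6 232.5  56.3]
(208, 260) [467.5 222.5  53.4]
(280, 210) [589.1  53.9  86.8]
(288, 225) [556.7  33.9  56.3]
(283, 180) [659.8  49.   90.3]
-0.08307873534090504
```

Emit:
jog_arm([
  {"linear":[0.0245,-0.0286,-0.003],"angular":[0,0,3.67]},
  {"linear":[0.0245,-0.0286,-0.003],"angular":[0,0,3.67]},
  {"linear":[0.0245,-0.0286,-0.003],"angular":[0,0,3.67]},
  {"linear":[0.0245,-0.0286,-0.003],"angular":[0,0,3.67]},
  {"linear":[0.0245,-0.0286,-0.003],"angular":[0,0,3.67]},
  {"linear":[0.0245,-0.0286,-0.003],"angular":[0,0,3.67]},
  {"linear":[0.0245,-0.0286,-0.003],"angular":[0,0,3.67]},
  {"linear":[0.0245,-0.0286,-0.003],"angular":[0,0,3.67]},
  {"linear":[0.0245,-0.0286,-0.003],"angular":[0,0,3.67]},
  {"linear":[0.0245,-0.0286,-0.003],"angular":[0,0,3.67]},
])

```text
time: 0.93
tcp_pos: [504.4, 225.8, 200.9]
tcp_rot: [-0.0, -0.088, 0.996, 0.0]
ft_force: [0.1, 0.7, -0.0]
opening: 1.002
finger_force: 0.0
```

Emit:
jog_arm([
  {"linear":[0,0,0],"angular":[0,0,0]},
  {"linear":[0,0,0],"angular":[0,0,0]},
  {"linear":[0,0,0],"angular":[0,0,0]},
])

```text
time: 1.18
tcp_pos: [503.3, 227.4, 200.8]
tcp_rot: [-0.001, -0.086, 0.996, 0.0]
ft_force: [0.1, 0.4, -0.1]
opening: 0.999
finger_force: 0.0
```

Run:
```python
from h import *
s=grab('wrist','w1'); print(s['tcp_pos'],s['tcp_rot'],s['joints'],s['ft_force'])
P,_=cloud('w1'); z=P[...,2]
n,l,st,c=cv2.connectedComponentsWithStats(((z>42)&(z<64)).astype(np.uint8))
for i in range(1,n):
    if st[i,4]>800:
        m=l==i; r=cv2.minAreaRect(P[m][:,:2].astype(np.float32)); print(st[i],np.nanmedian(z[m]).round(1),r)
```

```text
[503.27758295 227.37634964 200.83201166] [-7.83853587e-04 -8.60546802e-02  9.96290101e-01  1.13666244e-04] [ 2.78683610e-01  2.80818999e-01 -7.33210002e-02  1.21815157e+00
  5.23089943e-04  1.06360670e-01] [ 0.12149503  0.36550418 -0.07270515]
[ 259   96   43  156 6173] 55.4 ((491.9801330566406, 223.52362060546875), (135.5310516357422, 35.929988861083984), 9.421537399291992)
[ 98 239  50  59 877] 53.1 ((592.017822265625, 105.55693054199219), (64.19569396972656, 29.72269630432129), 41.31239318847656)
```

View pics/w1.png

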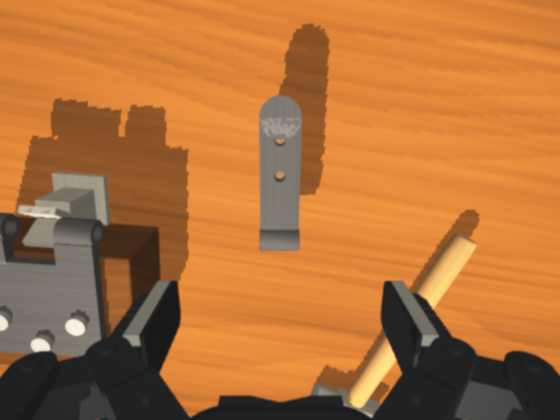

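The wrist view shows the leaf centred at column 280, between the fingers (midpoint about 281), aligned with the tool, knuckle at row 240. The grasp pose is right, so I'll go down.

Emit:
jog_arm([
  {"linear":[0,-0.001,-0.035],"angular":[0,0,0]},
  {"linear":[0,0,-0.035],"angular":[0,0,0]},
  {"linear":[0,0,-0.035],"angular":[0,0,0]},
  {"linear":[0,0,-0.03],"angular":[0,0,0]},
  {"linear":[0,0,-0.02],"angular":[0,0,0]},
  {"linear":[0,0,-0.01],"angular":[0,0,0]},
  {"linear":[0,0,-0.005],"angular":[0,0,0]},
  {"linear":[0,0,0],"angular":[0,0,0]},
  {"linear":[0,0,0],"angular":[0,0,0]},
])

```text
time: 1.98
tcp_pos: [504.4, 227.4, 32.5]
tcp_rot: [0.001, -0.087, 0.996, 0.0]
ft_force: [0.8, 0.3, -0.6]
opening: 1.0
finger_force: 0.0
```

Emit:
jog_arm([
  {"linear":[0,0,0],"angular":[0,0,0]},
  {"linear":[0,0,0],"angular":[0,0,0]},
  {"linear":[0,0,0],"angular":[0,0,0]},
  {"linear":[0,0,0],"angular":[0,0,0]},
  {"linear":[0,0,0],"angular":[0,0,0]},
  {"linear":[0,0,0],"angular":[0,0,0]},
  {"linear":[0,0,0],"angular":[0,0,0]},
  {"linear":[0,0,0],"angular":[0,0,0]},
  {"linear":[0,0,0],"angular":[0,0,0]},
  {"linear":[0,0,0],"angular":[0,0,0]},
], grip=1)

```text
time: 2.82
tcp_pos: [504.4, 226.7, 32.2]
tcp_rot: [0.001, -0.087, 0.996, 0.0]
ft_force: [-1.0, -0.3, 6.8]
opening: 0.383
finger_force: 60.3
```

Emit:
jog_arm([
  {"linear":[0,0,0.005],"angular":[0,0,0]},
  {"linear":[0,0,0.015],"angular":[0,0,0]},
  {"linear":[0,0,0.025],"angular":[0,0,0]},
  {"linear":[0,0,0.03],"angular":[0,0,0]},
  {"linear":[0,0,0.03],"angular":[0,0,0]},
  {"linear":[0,0,0.02],"angular":[0,0,0]},
  {"linear":[0,0,0.01],"angular":[0,0,0]},
  {"linear":[0,0,0],"angular":[0,0,0]},
  {"linear":[0,0,0],"angular":[0,0,0]},
])

```text
time: 3.57
tcp_pos: [503.5, 226.3, 165.6]
tcp_rot: [-0.0, -0.087, 0.996, -0.0]
ft_force: [-0.5, 0.2, -2.4]
opening: 0.384
finger_force: 60.1
```

Run:
```python
from h import *
s=grab('wrist','w2'); print(s['tcp_pos'],s['tcp_rot'],s['ft_force'],s['opening'])
P,_=cloud('w1'); z=P[...,2]; v,u=np.mgrid[:420,:560]
P0,_=cloud('top1'); z0=P0[...,2]
# jamb steel top from top view: plane z 80..89, connected
m=(u>245)&(u<330)&(v>150)&(v<245)&(z0>84.5)&(z0<89)
print('top',cv2.minAreaRect(P0[m][:,:2].astype(np.float32)))
c=cv2.imread('pics/top1.png')[150:250,237:337]; cv2.imwrite('pics/top_jamb.png',cv2.resize(c,(600,600),interpolation=cv2.INTER_CUBIC))
```

```text
[503.48874672 226.34202857 165.57674427] [-3.60941669e-04 -8.67096239e-02  9.96233561e-01 -5.67589473e-05] [-0.49010234  0.2093051  -2.43592195] 0.38368287859600786
top ((614.3631591796875, 39.869354248046875), (125.94182586669922, 102.465576171875), 5.416175365447998)
```

View pics/w2.png

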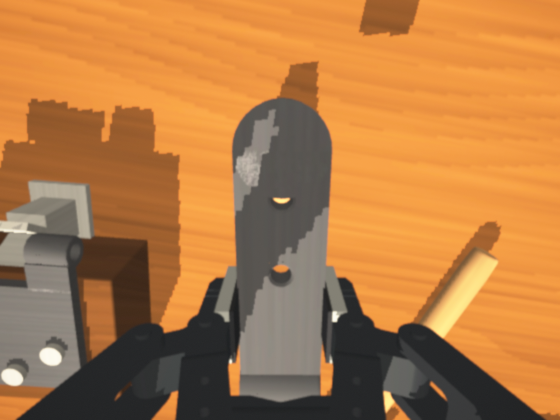

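View pics/top_jamb.png

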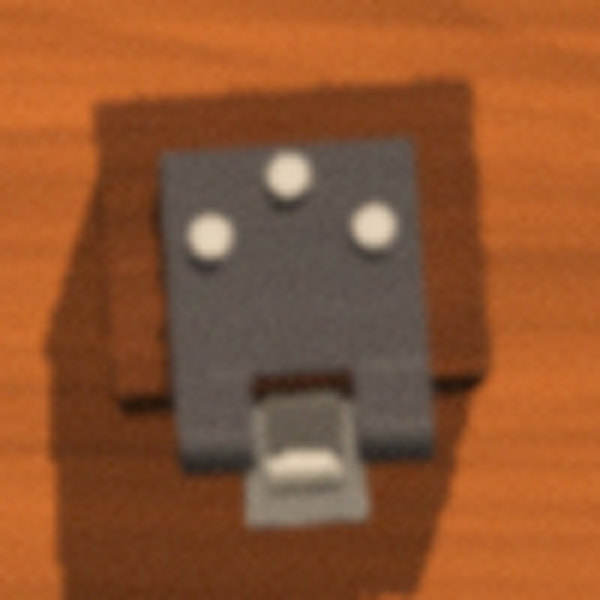

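Run:
```python
from h import *
f=np.load('top1.npz');K=f['K'];T=f['T']
def ray(x,y,h):
    u=237+(x+.5)/6-.5; v=150+(y+.5)/6-.5
    d=T[:3,:3]@np.linalg.solve(K,[u,v,1]); return (T[:3,3]+d*(h-T[2,3])/d[2])[:2]
def yaw(a,b,h): d=ray(*b,h)-ray(*a,h); return np.degrees(np.arctan2(d[1],d[0])),np.linalg.norm(d)
t=[ray(*p,77) for p in [(95,103),(470,83),(488,380),(120,403)]]
print('timber',np.round(t,1).tolist(),'ctr',np.mean(t,0),[np.linalg.norm(t[i]-t[i-1]).round(1) for i in range(4)])
for a,b in [((95,103),(470,83)),((120,403),(488,380))]: print('yaw back/front',yaw(a,b,77)[0]+90)
for a,b in [((183,450),(163,155)),((433,440),(413,142))]: print('plate side',yaw(a,b,87))
print('plate back',yaw((163,155),(413,142),87))
print('plate pts',[ray(*p,87).round(1).tolist() for p in [(163,155),(413,142),(252,375),(352,372)]],'front z75',[ray(*p,75).round(1).tolist() for p in [(183,470),(433,457)]])
# top-surface centre line and knuckle cloud
P,_=cloud('top1')
```

```text
timber [[691.7, 122.8], [704.2, -25.8], [585.9, -35.7], [572.5, 108.8]] ctr [638.57379527  42.48544029] [np.float64(120.0), np.float64(149.1), np.float64(118.7), np.float64(145.1)]
yaw back/front 4.795828052994722
yaw back/front 5.291969898301076
plate side (np.float64(5.7156595683576255), np.float64(116.546970574626))
plate side (np.float64(5.250812671906162), np.float64(117.75357986707267))
plate back (np.float64(-85.28679842090772), np.float64(98.41580710057494))
plate pts [[669.9, 94.7], [678.0, -3.4], [584.1, 57.1], [586.4, 18.1]] front z75 [[547.0, 83.2], [555.0, -15.0]]
```

The leaf is held centred and aligned (axis column 281–282 in w2). In the crop, the steel plate's front corners are at (183,470) and (433,457), giving jamb yaw of about 5.2° and jamb_eye near (561,35). I'll move to a side view of the jamb with the wrist camera.

Emit:
jog_arm([
  {"linear":[0.008,-0.01,0.005],"angular":[0,0,0]},
  {"linear":[0.016,-0.019,0.006],"angular":[0,0,-1.2]},
  {"linear":[0.018,-0.022,0.006],"angular":[0,0,-1.2]},
  {"linear":[0.018,-0.022,0.006],"angular":[0,0,-1.2]},
  {"linear":[0.016,-0.018,0.006],"angular":[0,0,-1.1]},
  {"linear":[0.01,-0.01,0.006],"angular":[0,0,0]},
  {"linear":[0,0,0],"angular":[0,0,0]},
  {"linear":[0,0,0],"angular":[0,0,0]},
  {"linear":[0,0,0],"angular":[0,0,0]},
])

```text
time: 4.37
tcp_pos: [588.8, 125.4, 199.8]
tcp_rot: [-0.002, -0.046, 0.999, 0.0]
ft_force: [-0.0, -0.0, -2.7]
opening: 0.384
finger_force: 60.1
```

Run:
```python
from h import *
s=grab('wrist','w3'); print(s['tcp_pos'],s['tcp_rot'],s['ft_force'],s['joints'])
```

```text
[588.78409864 125.3787744  199.77001377] [-1.56444703e-03 -4.57167938e-02  9.98953207e-01  1.33374211e-04] [-0.02282529 -0.04124082 -2.74445071] [ 7.63411595e-02  3.78355784e-01  6.19911369e-02  1.25755095e+00
  3.62378430e-04 -1.51249858e-02]
```

View pics/w3.png

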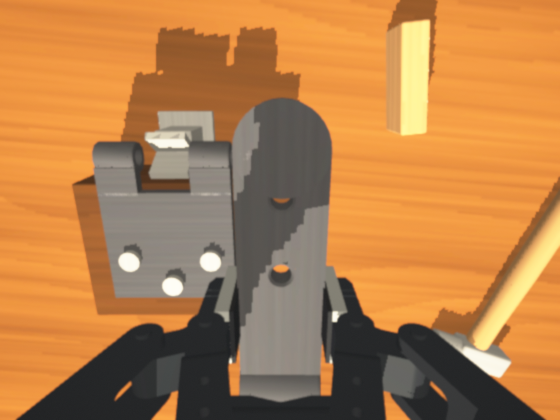

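Run:
```python
from h import *
c=cv2.imread('pics/w3.png')[95:245,80:280]; cv2.imwrite('pics/w3c.png',cv2.resize(c,(800,600),interpolation=cv2.INTER_CUBIC))
P,_=cloud('w3'); z=P[...,2]; v,u=np.mgrid[:420,:560]
a=np.radians(5.2); ex=np.array([np.cos(a),np.sin(a)]); ey=np.array([-ex[1],ex[0]])
o=np.array([561,35.])
def loc(q): d=q[...,:2]-o; return np.stack([d@ex,d@ey],-1)
L=loc(P)
m=(u>225)&(u<340)&(v>90)&(v<375)&(z>185)&(z<235)
for r in (160,200,230,260): 
    w=np.where(m[r])[0]; print(r,w[0],w[-1],L[r,w[0]].round(1),L[r,w[-1]].round(1),z[r,281].round(1))
w=np.where(m[:,283])[0]; print('tail',w[0],L[w[0],283],P[w[0],283])
# plate-level tilt of leaf
q=P[130:250,255:310].reshape(-1,3); q=q[np.isfinite(q[:,0])&(q[:,2]>180)]; A=np.c_[loc(q),np.ones(len(q))]; print('leaf plane',np.linalg.lstsq(A,q[:,2],rcond=None)[0])
q=P[205:245,120:215].reshape(-1,3);A=np.c_[loc(q),np.ones(len(q))]; print('jamb plane',np.linalg.lstsq(A,q[:,2],rcond=None)[0])
for cx in (105,120,130,200,210,220):
  print(cx,[(r,*L[r,cx].round(1),z[r,cx].round(1)) for r in range(140,200,7)])
for r in (150,160,170,180,190): print(r,[(c,L[r,c,1].round(1),z[r,c].round(0)) for c in list(range(91,99,2))+list(range(136,148,2))+list(range(184,198,2))])
```

```text
160 232 331 [-25.3  69.7] [-25.3 103.3] 223.1
200 234 329 [-10.5  69.5] [-11.  103.3] 1.1
230 235 327 [ 0.7 69.5] [  0.5 103.1] 221.9
260 236 326 [12.5 69.5] [ 12.4 103.2] 222.4
tail 98 [-45.19124466  86.93208269] [508.11586553 117.47850578 217.32142171]
leaf plane [-8.48265462e-03 -2.11035407e-05  2.22855193e+02]
 ** On entry to DLASCL parameter number  4 had an illegal value
 ** On entry to DLASCL parameter number  4 had an illegal valueTraceback (most recent call last):
  File "<stdin>", line 14, in <module>
    x, resids, rank, s = _umath_linalg.lstsq(a, b, rcond,
                         ~~~~~~~~~~~~~~~~~~~^^^^^^^^^^^^^
                                             signature=signature)
                                             ^^^^^^^^^^^^^^^^^^^^
    raise LinAlgError("SVD did not converge in Linear Least Squares")
numpy.linalg.LinAlgError: SVD did not converge in Linear Least Squares
```

View pics/w3c.png

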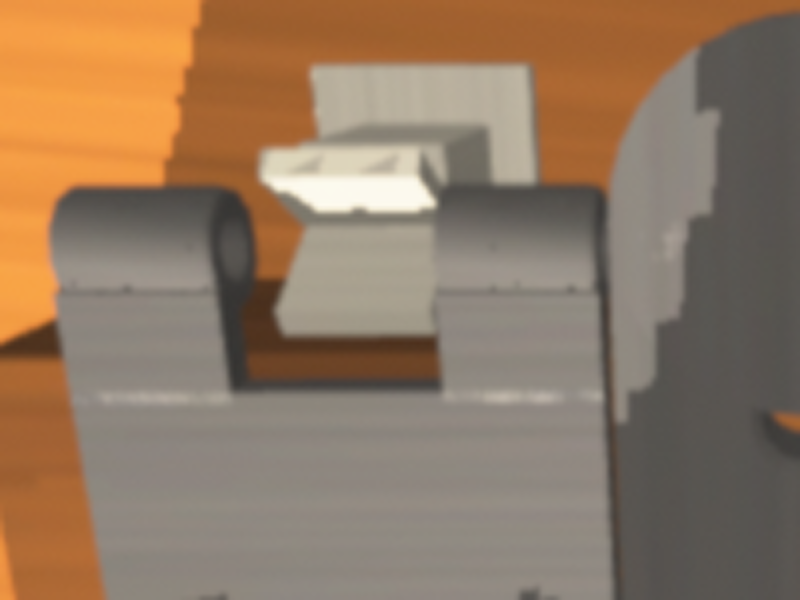

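Run:
```python
from h import *
f=np.load('w3.npz');K=f['K'];T=f['T']
P,_=cloud('w3')
a=np.radians(5.2); ex=np.array([np.cos(a),np.sin(a)]); ey=np.array([-ex[1],ex[0]]); o=np.array([561,35.])
def ray(x,y,h):
    u=80+(x+.5)/4-.5; v=95+(y+.5)/4-.5
    d=T[:3,:3]@np.linalg.solve(K,[u,v,1]); return (T[:3,3]+d*(h-T[2,3])/d[2])[:2]
def L(p): d=p-o; return np.round([d@ex,d@ey],2)
for n,p in dict(seamLo=(57,290),seamLi=(216,290),seamRi=(437,290),seamRo=(602,290),backL=(231,397),backR=(442,397)).items():
    w=ray(*p,87); print(n,w.round(1),L(w))
for r,c in [(160,115),(162,110),(167,120),(167,210),(185,120),(185,210),(205,130),(205,200)]: print((r,c),P[r,c].round(1))
# rows profile through barrels
for c in (110,205): print(c,[(r,*L(P[r,c,:2]),P[r,c,2].round(1)) for r in range(141,185,4)])
```

```text
seamLo [571.2 -14.8] [  5.62 -50.56]
seamLi [568.5  14.2] [  5.58 -21.41]
seamRi [564.8  54.5] [ 5.51 19.1 ]
seamRo [562.   84.6] [ 5.47 49.36]
backL [588.8  16.2] [ 25.96 -21.27]
backR [585.1  55.7] [25.9  18.38]
(160, 115) [564.5   0.8  86.7]
(162, 110) [566.3  -2.8  87. ]
(167, 120) [569.4   4.1  86.8]
(167, 210) [563.2  70.   87.1]
(185, 120) [582.6   4.1  88.4]
(185, 210) [576.6  70.5  87.9]
(205, 130) [598.2  10.2  86.9]
(205, 200) [593.4  63.2  86.7]
110 [(141, np.float64(-1.99), np.float64(-76.49), np.float64(1.5)), (145, np.float64(-9.73), np.float64(-38.87), np.float64(81.6)), (149, np.float64(-7.26), np.float64(-37.89), np.float64(84.5)), (153, np.float64(-4.61), np.float64(-37.57), np.float64(86.1)), (157, np.float64(-2.01), np.float64(-37.17), np.float64(87.9)), (161, np.float64(1.0), np.float64(-37.84), np.float64(87.4)), (165, np.float64(3.95), np.float64(-38.31), np.float64(87.4)), (169, np.float64(6.7), np.float64(-38.26), np.float64(88.4)), (173, np.float64(9.78), np.float64(-38.92), np.float64(88.0)), (177, np.float64(12.99), np.float64(-39.82), np.float64(87.1)), (181, np.float64(16.12), np.float64(-40.46), np.float64(86.7))]
205 [(141, np.float64(-11.96), np.float64(29.82), np.float64(75.7)), (145, np.float64(-9.98), np.float64(31.06), np.float64(82.5)), (149, np.float64(-7.25), np.float64(31.13), np.float64(83.8)), (153, np.float64(-4.71), np.float64(31.42), np.float64(86.1)), (157, np.float64(-1.92), np.float64(31.37), np.float64(86.8)), (161, np.float64(0.99), np.float64(31.2), np.float64(86.9)), (165, np.float64(4.1), np.float64(30.84), np.float64(86.1)), (169, np.float64(6.88), np.float64(30.85), np.float64(87.1)), (173, np.float64(10.0), np.float64(30.53), np.float64(86.5)), (177, np.float64(12.65), np.float64(30.67), np.float64(88.1)), (181, np.float64(15.59), np.float64(30.54), np.float64(88.4))]
```

Run:
```python
from h import *
f=np.load('w3.npz');K=f['K'];T=f['T'];P,_=cloud('w3')
a=np.radians(5.2); ex=np.array([np.cos(a),np.sin(a)]); ey=np.array([-ex[1],ex[0]]); o=np.array([561,35.])
L=lambda p:np.round([(p-o)@ex,(p-o)@ey],2)
print('cam',T[:3,3],L(T[:2,3]))
def ray(u,v,h):
    d=T[:3,:3]@np.linalg.solve(K,[u,v,1]); return (T[:3,3]+d*(h-T[2,3])/d[2])[:2]
for h in (213,223): print(h,L(ray(282,97.5,h)),'holes',L(ray(282,201,h)),L(ray(281.5,270,h)))
print([(r,*L(P[r,282,:2]),P[r,282,2].round(1)) for r in range(96,125,3)])
# knuckle front seam near gripper
print([(r,*L(P[r,262,:2]),P[r,262,2].round(1)) for r in range(350,400,4)])
```

```text
cam [506.00018672 116.31232399 342.96925346] [-47.4   85.96]
213 [-45.28  86.61] holes [-7.39 86.74] [22.29 86.63]
223 [-45.44  86.56] holes [-10.47  86.68] [16.93 86.57]
[(96, np.float64(-43.14), np.float64(87.67), np.float64(1.2)), (99, np.float64(-44.98), np.float64(86.57), np.float64(222.7)), (102, np.float64(-44.07), np.float64(86.57), np.float64(223.5)), (105, np.float64(-43.13), np.float64(86.57), np.float64(223.2)), (108, np.float64(-42.26), np.float64(86.57), np.float64(224.7)), (111, np.float64(-41.25), np.float64(86.58), np.float64(223.1)), (114, np.float64(-40.32), np.float64(86.58), np.float64(223.4)), (117, np.float64(-39.37), np.float64(86.58), np.float64(223.5)), (120, np.float64(-38.46), np.float64(86.58), np.float64(224.0)), (123, np.float64(-37.54), np.float64(86.58), np.float64(224.4))]
[(350, np.float64(53.53), np.float64(78.65), np.float64(223.5)), (354, np.float64(55.77), np.float64(78.6), np.float64(223.2)), (358, np.float64(57.66), np.float64(78.58), np.float64(223.4)), (362, np.float64(59.91), np.float64(78.54), np.float64(223.2)), (366, np.float64(62.04), np.float64(78.5), np.float64(223.1)), (370, np.float64(64.9), np.float64(78.42), np.float64(222.3)), (374, np.float64(66.36), np.float64(78.43), np.float64(223.0)), (378, np.float64(72.7), np.float64(78.12), np.float64(218.7)), (382, np.float64(72.98), np.float64(78.22), np.float64(220.6)), (386, np.float64(73.87), np.float64(78.27), np.float64(222.0)), (390, np.float64(76.19), np.float64(78.23), np.float64(221.9)), (394, np.float64(76.98), np.float64(78.28), np.float64(223.3)), (398, np.float64(26.11), np.float64(81.48), np.float64(273.5))]
```

Emit:
jog_arm([
  {"linear":[-0.006,-0.008,0],"angular":[0,0,0]},
  {"linear":[-0.013,-0.018,-0.005],"angular":[0,0,0.2]},
  {"linear":[-0.016,-0.021,-0.015],"angular":[0,0,0]},
  {"linear":[-0.016,-0.021,-0.02],"angular":[0,0,0]},
  {"linear":[-0.013,-0.018,-0.02],"angular":[0,0,0]},
  {"linear":[-0.0073,-0.0086,-0.01],"angular":[0,0,0]},
  {"linear":[0,0,0],"angular":[0,0,0]},
  {"linear":[0,0,0],"angular":[0,0,0]},
  {"linear":[0,0,0],"angular":[0,0,0]},
  {"linear":[0,0,0],"angular":[0,0,0]},
])

```text
time: 5.25
tcp_pos: [519.7, 31.5, 132.5]
tcp_rot: [0.001, -0.048, 0.999, -0.0]
ft_force: [-0.4, -0.5, -3.1]
opening: 0.384
finger_force: 60.2
```

Run:
```python
from h import *
s=grab('wrist','w4'); grab('scene','sc4'); print(s['tcp_pos'],s['tcp_rot'],s['ft_force'])
a=cv2.imread('pics/w4.png')[:, :]; b=cv2.imread('pics/sc4.png')[150:290,200:380]
cv2.imwrite('pics/mix.png',np.hstack([cv2.resize(a,(400,300)),cv2.resize(b,(386,300),interpolation=cv2.INTER_CUBIC)]))
```

```text
[519.7269336   31.51058704 132.49339635] [ 1.30489192e-03 -4.81601789e-02  9.98838772e-01 -3.59205315e-05] [-0.36958199 -0.47491568 -3.1360334 ]
```

View pics/mix.png

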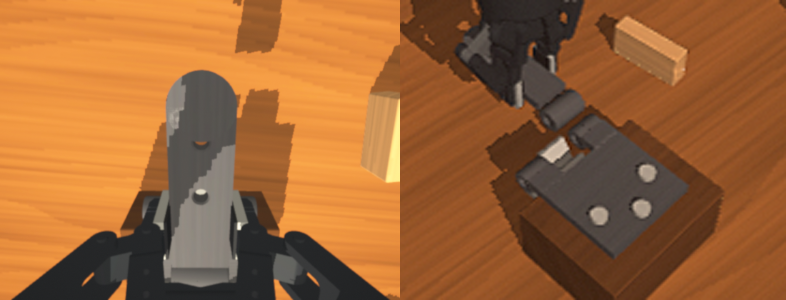

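The mix shows the strap in line above the gap, its knuckle just behind and over the V rest in the scene view. I'll check the leaf numerically in the same wrist-camera frame.

```bash
cat > chk.py <<'E'
from h import *
import sys
f=np.load(sys.argv[1]+'.npz');P,_=cloud(sys.argv[1]); z=P[...,2]
a=np.radians(5.3); ex=np.array([np.cos(a),np.sin(a)]); ey=np.array([-ex[1],ex[0]]); o=np.array([561,35.])
L=(P[...,:2]-o)@np.c_[ex,ey]
top=np.nanmedian(z[130:190,260:300]); m=abs(z-top)<4
for r in (160,180,230,250):
    w=np.where(m[r,200:360])[0]+200; print(r,w[0],w[-1],'mid y',L[r,[w[0],w[-1]],1].mean().round(2),'edges',L[r,[w[0],w[-1]],1].round(1))
w=np.where(m[80:130,282])[0]+80; print('top z',top,'eye x',L[w[0],282,0]+125.2)
q=P[110:260,258:306].reshape(-1,3); q=q[abs(q[:,2]-top)<4]; A=np.c_[(q[:,:2]-o)@np.c_[ex,ey],np.ones(len(q))]; print('slopes deg',np.degrees(np.linalg.lstsq(A,q[:,2],rcond=None)[0][:2]))
E
python3 chk.py w3; python3 chk.py w4
```

```text
160 232 331 mid y 86.54 edges [ 69.7 103.3]
180 233 330 mid y 86.47 edges [ 69.7 103.3]
230 235 327 mid y 86.32 edges [ 69.5 103.1]
250 236 326 mid y 86.35 edges [ 69.5 103.2]
top z 223.16086458691058 eye x 80.37510428713904
slopes deg [-0.18213808  0.01672284]
160 232 331 mid y -0.91 edges [-17.9  16.1]
180 233 330 mid y -0.75 edges [-17.7  16.2]
230 235 327 mid y -0.87 edges [-17.6  15.9]
250 236 326 mid y -0.85 edges [-17.6  15.9]
top z 155.53324319032845 eye x 2.801017300182721
slopes deg [ 0.14062869 -0.01119926]
```

Emit:
jog_arm([
  {"linear":[-0.0023,-0.0003,0],"angular":[0,0,0]},
  {"linear":[0,0,-0.01],"angular":[0,0,0]},
  {"linear":[0,0,-0.016],"angular":[0,0,0]},
  {"linear":[0,0,-0.01],"angular":[0,0,0]},
  {"linear":[0,0,-0.004],"angular":[0,0,0]},
  {"linear":[0,0,0],"angular":[0,0,0]},
  {"linear":[0,0,0],"angular":[0,0,0]},
  {"linear":[0,0,0],"angular":[0,0,0]},
  {"linear":[0,0,0],"angular":[0,0,0]},
])

```text
time: 6.1
tcp_pos: [516.8, 30.5, 92.0]
tcp_rot: [0.001, -0.048, 0.999, -0.0]
ft_force: [-0.3, 0.3, -3.2]
opening: 0.385
finger_force: 60.1
```

```bash
python3 - <<'E'
from h import *
s=grab('wrist','w5'); print(s['tcp_pos'],s['ft_force'],s['wrist_torque'])
E
python3 chk.py w5
```

```text
[516.80897556  30.5335402   91.96800166] [-0.34152326  0.29154061 -3.23715647] [ 0.00313942 -0.01707165 -0.02378695]
160 232 331 mid y -1.49 edges [-18.3  15.3]
180 233 330 mid y -1.39 edges [-18.2  15.5]
230 235 327 mid y -1.61 edges [-18.4  15.2]
250 236 326 mid y -1.54 edges [-18.3  15.2]
top z 115.12460592169356 eye x -0.15760273736094632
slopes deg [0.02569072 0.1056855 ]
```

Emit:
jog_arm([
  {"linear":[0,0.0004,-0.004],"angular":[0,0,0]},
  {"linear":[0,0,-0.004],"angular":[0,0,0]},
  {"linear":[0,0,-0.004],"angular":[0,0,0]},
  {"linear":[0,0,-0.003],"angular":[0,0,0]},
  {"linear":[0,0,0],"angular":[0,0,0]},
  {"linear":[0,0,0],"angular":[0,0,0]},
])

```text
time: 6.65
tcp_pos: [515.8, 31.0, 75.9]
tcp_rot: [-0.0, -0.048, 0.999, 0.0]
ft_force: [-0.2, 0.3, -3.3]
opening: 0.386
finger_force: 60.2
```

Emit:
jog_arm([
  {"linear":[0,0,-0.003],"angular":[0,0,0]},
  {"linear":[0,0,-0.003],"angular":[0,0,0]},
  {"linear":[0,0,-0.002],"angular":[0,0,0]},
  {"linear":[0,0,-0.001],"angular":[0,0,0]},
  {"linear":[0,0,0],"angular":[0,0,0]},
  {"linear":[0,0,0],"angular":[0,0,0]},
  {"linear":[0,0,0],"angular":[0,0,0]},
])

```text
time: 7.23
tcp_pos: [516.3, 31.0, 67.4]
tcp_rot: [0.0, -0.048, 0.999, 0.0]
ft_force: [-0.6, -0.8, -2.6]
opening: 0.385
finger_force: 60.2
```

```bash
python3 - <<'E'
from h import *
s=grab('wrist','w6'); print(s['tcp_pos'],s['ft_force'],s['wrist_torque'])
E
python3 chk.py w6
```

```text
[516.28601795  30.98848526  67.39692826] [-0.55807055 -0.79553919 -2.58416915] [0.01649531 0.01997226 0.00077586]
160 232 331 mid y -1.05 edges [-17.9  15.8]
180 233 330 mid y -0.97 edges [-17.8  15.9]
230 235 327 mid y -0.99 edges [-17.8  15.8]
250 236 326 mid y -0.97 edges [-17.7  15.7]
top z 90.5778474699708 eye x -0.6130739315516536
slopes deg [-0.03234368 -0.01806597]
```

Emit:
jog_arm([
  {"linear":[0,0,-0.001],"angular":[0,0,0]},
  {"linear":[0,0,-0.001],"angular":[0,0,0]},
  {"linear":[0,0,-0.0005],"angular":[0,0,0]},
  {"linear":[0,0,0],"angular":[0,0,0]},
  {"linear":[0,0,0],"angular":[0,0,0]},
  {"linear":[0,0,0],"angular":[0,0,0]},
])

```text
time: 7.78
tcp_pos: [516.4, 31.0, 64.9]
tcp_rot: [0.0, -0.048, 0.999, 0.0]
ft_force: [1.4, 0.8, -3.1]
opening: 0.383
finger_force: 60.3
```

Emit:
jog_arm([
  {"linear":[0,0,-0.0005],"angular":[0,0,0]},
  {"linear":[0,0,-0.0005],"angular":[0,0,0]},
  {"linear":[0,0,0],"angular":[0,0,0]},
  {"linear":[0,0,0],"angular":[0,0,0]},
  {"linear":[0,0,0],"angular":[0,0,0]},
])

```text
time: 8.2
tcp_pos: [516.7, 31.0, 64.1]
tcp_rot: [0.001, -0.048, 0.999, 0.0]
ft_force: [0.9, 0.6, -0.6]
opening: 0.381
finger_force: 60.4
```

Emit:
jog_arm([
  {"linear":[0.0003,0,-0.0005],"angular":[0,0,0]},
  {"linear":[0,0,0],"angular":[0,0,0]},
  {"linear":[0,0,0],"angular":[0,0,0]},
  {"linear":[0,0,0],"angular":[0,0,0]},
])

```text
time: 8.53
tcp_pos: [516.9, 31.0, 63.5]
tcp_rot: [0.0, -0.048, 0.999, 0.0]
ft_force: [2.0, 0.0, -1.0]
opening: 0.386
finger_force: 60.5
```

Emit:
jog_arm([
  {"linear":[0,0,-0.0005],"angular":[0,0,0]},
  {"linear":[0,0,0],"angular":[0,0,0]},
  {"linear":[0,0,0],"angular":[0,0,0]},
  {"linear":[0,0,0],"angular":[0,0,0]},
])

```text
time: 8.87
tcp_pos: [516.9, 31.0, 63.2]
tcp_rot: [0.0, -0.048, 0.999, -0.0]
ft_force: [1.6, 0.7, 3.3]
opening: 0.382
finger_force: 60.8
```

```bash
python3 - <<'E'
from h import *
s=grab('wrist','w7'); print(s['tcp_pos'],s['ft_force'],s['wrist_torque'])
E
python3 chk.py w7
```

```text
[516.92121241  30.96805416  63.17447889] [1.64919996 0.69440162 3.28206606] [ 0.05743812 -0.55436146  0.03954378]
160 233 331 mid y -0.85 edges [-17.7  16. ]
180 233 330 mid y -0.98 edges [-18.  16.]
230 235 327 mid y -1.19 edges [-18.1  15.7]
250 236 326 mid y -1.04 edges [-17.8  15.7]
top z 85.47481725316943 eye x -0.005840563430510315
slopes deg [0.78535487 0.03295709]
```

Emit:
jog_arm([
  {"linear":[-0.0002,0,0.0004],"angular":[0,0.5,0]},
  {"linear":[0,0,0],"angular":[0,0,0]},
  {"linear":[0,0,0],"angular":[0,0,0]},
  {"linear":[0,0,0],"angular":[0,0,0]},
  {"linear":[0,0,0],"angular":[0,0,0]},
])

```text
time: 9.33
tcp_pos: [516.8, 31.0, 63.4]
tcp_rot: [-0.004, -0.048, 0.999, 0.0]
ft_force: [3.3, -0.6, 2.4]
opening: 0.388
finger_force: 60.8
```

```bash
python3 - <<'E'
from h import *
s=grab('wrist','w8'); print(s['tcp_pos'],s['tcp_rot'],s['ft_force'],s['wrist_torque']); grab('scene','sc8')
b=cv2.imread('pics/sc8.png')[150:290,200:380]; cv2.imwrite('pics/sc8c.png',cv2.resize(b,(771,600),interpolation=cv2.INTER_CUBIC))
E
python3 chk.py w8
```

```text
[516.77431754  30.97469848  63.4113735 ] [-3.91382848e-03 -4.75812494e-02  9.98859682e-01  2.03673319e-04] [ 3.27024764 -0.55939988  2.4218003 ] [ 0.00633799 -0.94727805  0.06795142]
160 233 331 mid y -0.93 edges [-17.8  15.9]
180 233 330 mid y -1.07 edges [-18.   15.9]
230 235 327 mid y -1.17 edges [-18.   15.7]
250 236 326 mid y -1.08 edges [-17.9  15.8]
top z 86.13467763182003 eye x 0.07346248278065559
slopes deg [ 0.46175829 -0.02554047]
```

View pics/sc8c.png

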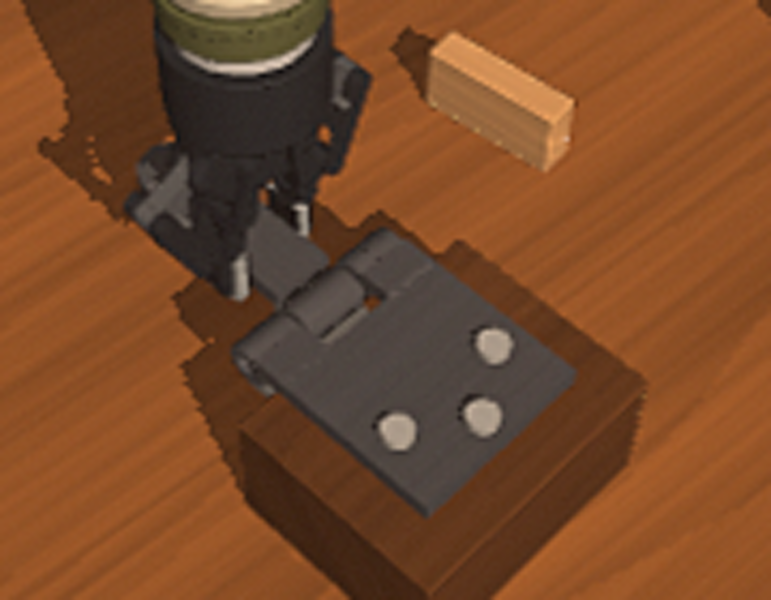

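The crop shows the knuckle at (325,300) seated between the jamb knuckles, with tops flush. The strap is level within 0.5°, still gripped, with light contact force on the rest.

```bash
python3 -c "
from station import manip
print(manip.hand_in())"
```

```text
the job is handed in; nothing more can be done
None
```

The strap leaf's knuckle is seated in the V rest between the jamb knuckles, level to about 0.5° and still gripped. Its hole is in line by the wrist-camera measurements, and the job was handed in at about 9.5 s of the 38 s allowed.

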